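Cover the butter after breakfast

TASK

The covers of the two butter dishes have been left at the back of the counter, behind the steel flask and the cereal canister. First stand the flask and the canister aside, upright on the wooden tray; then set each cover on the dish it belongs to, fully down inside the rim and without dropping it (they are stoneware); when both dishes are covered, put the flask and the canister back upright in the middle of their own coasters, the flask on the round one and the canister on the square one. Knock none of these over, and leave the drinking glass where it stands.

Things in the scene. Friction and masses are not known exactly. Their poses are not given: they have to be found in the camera images.
- flask: Steel insulated flask: upright cylinder 58 mm in diameter, 172 mm high, plus a black cap 48 mm in diameter, 18 mm high (190 mm in all); about 0.4 kg. Grip the steel body near its top, or the cap, from above. Origin: centre of its underside, z up. Starts on the round coaster, about 14 mm in front (robot side) of one of the covers.
- canister: Cereal canister: upright clear plastic box 60 mm (its x) by 80 mm (its y), 165 mm high, brown cereal inside; white lid, flush with the sides, from 165 to 181 mm, fixed on, with a 4 mm raised panel (185 mm in all); about 0.4 kg. Origin: centre of its underside, z up. Starts on the square coaster, about 13 mm in front of the other cover.
- coaster_round: Round cork coaster, 74 mm in diameter, 4 mm thick, fixed to the counter: the flask's place. Origin: centre of its underside.
- coaster_square: Rectangular cork coaster, 74 mm (its x) by 98 mm (its y), 4 mm thick, fixed to the counter: the canister's place (called the square one). Origin: centre of its underside.
- cover_long: Longer butter-dish cover, pale green stoneware: a box open below, 58 mm wide (its x), 112 mm long (its y), 48 mm high, walls 4 mm; small round knob on top (20 mm in diameter, up to 60 mm high); 0.3 kg. Origin: centre of its lower edge, z up. Starts right way up on the counter behind the flask or the canister. Grip it across its 58 mm width from above.
- cover_short: The shorter butter-dish cover, as the longer one but 58 mm wide (its x), 76 mm long (its y), 48 mm high (60 mm with the knob); about 0.2 kg. Origin: centre of its lower edge, z up.
- dish_long: Longer butter dish, pale green stoneware, loose (0.5 kg) on a 2 mm blue mat. Base plate 88 (its x) x 142 mm (its y), 5 mm thick; rim 5 mm thick, top 11 mm above the underside, 68 (x) x 122 mm (y) inside: the longer cover stands inside it on the base with 5 mm play all round. Butter in the middle 32 x 64 mm, up to 29 mm. 165 mm over the end lugs. Origin: centre of underside, z up.
- dish_short: Shorter butter dish, as the longer one but base plate 88 (its x) x 106 mm (its y), rim 68 x 86 mm inside, butter 32 x 28 mm, 129 mm over the lugs, 0.4 kg: the shorter cover stands in it with 5 mm play all round; the longer cover does not go in. Origin: centre of underside, z up.
- tray: Wooden serving tray, the side area, fixed: 260 mm (its x) by 200 mm (its y), floor 6 mm thick, rim 8 mm thick and 20 mm high (244 x 184 mm inside), low brass handles on its two short ends (up to 34 mm high). Empty at the start; on the robot's left or right. Origin: centre of its underside, z up.
- tumbler: Empty drinking glass with ribbed sides, 52 mm in diameter at the foot, 68 mm at the rim, 115 mm high: a bystander, to be left where it stands. Origin: centre of its underside.
There are look-alikes about, which are no part of the job. What is shaped like the flask but green is not meant.

How it is judged:
By the outcome, as a careful person would: the job done as asked, in the order asked, and still so for the second after the job is handed in, with the robot touching nothing.
It also fails if it takes over 141 s, if anything falls off the work surface, if the arm or the gripper's body presses on something with over 40 N, if the wrist force passes 120 N, or if a joint passes its speed limit or range.

ROBOT

A 7-joint arm with a two-finger parallel gripper is mounted at the origin on the work surface. World frame = base frame: x ahead of the robot, y to its left, z up, the work surface at z = 0. Lengths are in m, angles in rad, forces in N, time in s.
With the tool pointing down it reaches from about 0.425 to 0.825 m from the base axis. Payload 3.6 kg.
Tool frame: the origin (TCP) lies at the very end of the fingers, on their centre line; the grasp point (between the pads) lies 19 mm behind it; z points along the fingers, y is the line along which they close (so a half turn about z gives the same grasp; the last joint's range is limited). The gripper opens to 85 mm and grips with 20 to 120 N. Pads are 22 mm wide; open, the fingers measure 114 mm over their backs; the gripper's body (76 mm by 85 mm) begins 54 mm behind the grasp point. The pads swing forward as they close: fully open they stand 13 mm farther back than shut.
Start: joints at [-1.371, 0.615, -0.013, 1.423, 0.008, 1.103, -0.04], TCP at [0.146, 0.633, 0.231] pointing down, gripper open.
Joint ranges: [-3.12, 3.12], [-0.3, 2.06], [-1.34, 1.32], [0.26, 2.42], [-1.36, 4.5], [0.01, 1.98], [-2.84, 2.84]. Speed limits (rad/s): [2.79, 2.79, 3.14, 3.14, 3.14, 3.14, 3.14].

INTERFACE

Orientations are given as [roll, pitch, yaw] about the fixed x, y, z axes, in that order (R = Rz(yaw) Ry(pitch) Rx(roll)).
In Python, from plant import r gives the robot as it stands.
- The arm moves only by the shell command python3 -m handwheel 'ROWS' [OPENING] [FORCE]. ROWS is JSON, a list that holds one entry, the list of rows, each a list of 4 numbers: the shift along the tool's x, y, z in m, then the turn about the tool's z in rad. A call has 1 to 10 rows; each row shifts and turns the commanded pose from where the row before left it, along the tool's axes as they then stand; what a row does not reach is not made up. A row lasts 1/8 s, in which the tool goes at most 62.5 mm and 10.7 degrees, less where a joint would pass 70% of its speed; a pose out of reach is approached as far as the arm can. A call is refused whole if a number of a shift passes 0.0625 or a number of a turn 0.188, either way. A call with a gripper value outside its range is refused whole. OPENING is the opening, from -1 (shut) to 1 (fully open), set as the call begins (- or left out, the last holds). The fingers move at their own pace and stop on an object; FORCE is the grip in N (left out, the last holds). Time passes only in rows, so rows that do not move let the fingers close. It gives the time, the measured TCP pose, the force, the opening and the grip force at its end, in the units of the state.
- r.sense(): the state, without advancing time (a new reading comes with each control period).
- r.read_camera(name): name is "side" or "top" or "wrist"; returns (picture, depth): 480x640x3 uint8, red, green, blue; 480x640 float32, m along the optical axis (not along the pixel's ray), 0 where there is no reading.
- r.calibration(name): a dict with "fov_y" (degrees; the focal length in pixels is half the picture's height over the tangent of half this angle, whatever the lens; pixels are square), "cx", "cy" (the principal point, pixels), "extrinsics" (4x4, takes a point from camera to world coordinates); the wrist camera has in their place "mount" (4x4, takes a point from camera to tool coordinates, whose origin is the TCP and whose axes are the flange's). Camera axes: x right, y up, looking along -z (the intrinsics and any distortion apply to the point x, -y, -z); pixel columns grow to the right and rows downward; lengths in m; the calibration is good to about 2 mm. A picture is of the moment at which its call begins: read the wrist's pose just before it. calibration takes no time and is no camera call.
- r.finish_job(): hands the job in; it is judged then, once.
The state is a dict: "time_s": time; "joint_positions": joint angles; "qvel": joint speeds; "joint_torque": joint torques, N m; "tool_pos": TCP position; "eef_rot": TCP orientation; "wrist_force": force on the tool from outside, world axes, zero at the start; "ft_torque": the same for the moment, N m; "gripper_width": finger opening in m; "grip_force": force on a finger pad.
Only numpy, scipy, OpenCV 4.12 (cv2) and the standard library are available. Lean on these libraries where they do the work, as an engineer would, in place of code of your own. Each camera call takes 0.05 s, during which the arm holds its last target. There are 200 camera calls.

## Working session

There is one attempt and no reset: what is moved stays moved. The work goes in short steps, Python scripts to look and compute and a shell command to move; the robot and the scene stay as the last step left them, time stands still between calls to the robot, and variables do not carry over. Pictures are saved under pics/ and viewed, at most 14 in all, crops included, and the job is handed in when it is done.

```bash
ls; mkdir -p pics; cat > h.py <<'E'
import numpy as np, cv2
from plant import r
E
python3 - <<'E'
from h import *
s=r.sense(); print({k:np.round(v,3).tolist() for k,v in s.items()})
for n in ("side","top","wrist"):
    print(n,r.calibration(n))
for n in ("side","top"):
    im,d=r.read_camera(n); cv2.imwrite(f"pics/{n}0.png",im[:,:,::-1]); np.savez(f"pics/{n}0.npz",im=im,d=d)
E
```

```text
pics
{'time_s': 0.0, 'joint_positions': [-1.371, 0.616, -0.013, 1.425, 0.008, 1.103, -0.04], 'qvel': [0.001, 0.001, 0.001, -0.001, 0.0, -0.001, -0.0], 'joint_torque': [0.0, -46.921, 0.259, -17.104, 0.01, 0.01, 0.0], 'tool_pos': [0.146, 0.633, 0.23], 'eef_rot': [-3.139, 0.0, 2.915], 'wrist_force': [0.472, -0.511, 0.149], 'ft_torque': [-0.017, 0.0, 0.026], 'grip_force': 0.0, 'gripper_width': 0.085}
side {'fov_y': 54.610209117431765, 'cx': 316.2901506259374, 'cy': 235.06598382509245, 'extrinsics': array([[-0.99720931,  0.06511146, -0.03652511,  0.45917057],
       [-0.07269952, -0.7356334 ,  0.67346736,  0.63254561],
       [ 0.01698135,  0.67424328,  0.73831405,  0.73491234],
       [ 0.        ,  0.        ,  0.        ,  1.        ]])}
top {'fov_y': 48.59283505804534, 'cx': 317.46921045485317, 'cy': 238.28463528433792, 'extrinsics': array([[-0.02681616,  0.98917002, -0.1443037 ,  0.35055101],
       [-0.9996396 , -0.02671635,  0.00262978,  0.00232553],
       [-0.00125397,  0.14432222,  0.98952995,  1.09135685],
       [ 0.        ,  0.        ,  0.        ,  1.        ]])}
wrist {'fov_y': 61.29212375811894, 'cx': 314.9499492261658, 'cy': 241.96400405492244, 'mount': array([[-4.45214752e-04,  9.48828252e-01,  3.15792258e-01,
         8.14566689e-02],
       [ 9.99999734e-01,  6.04848952e-04, -4.07493019e-04,
         4.21958791e-04],
       [-5.77647505e-04,  3.15791992e-01, -9.48828269e-01,
        -1.43918480e-01],
       [ 0.00000000e+00,  0.00000000e+00,  0.00000000e+00,
         1.00000000e+00]])}
```

View pics/top0.png

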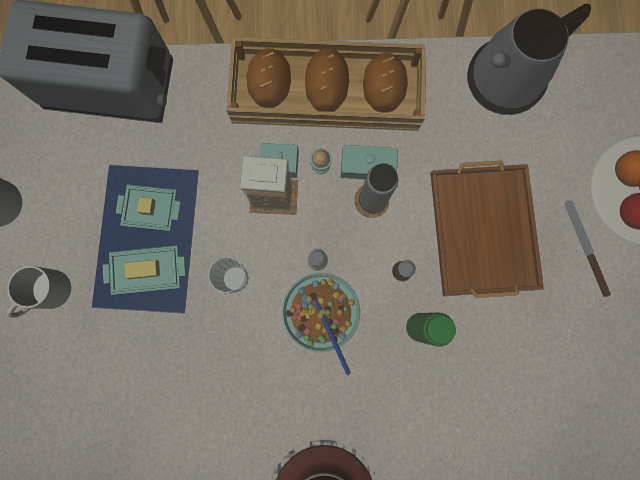

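View pics/side0.png

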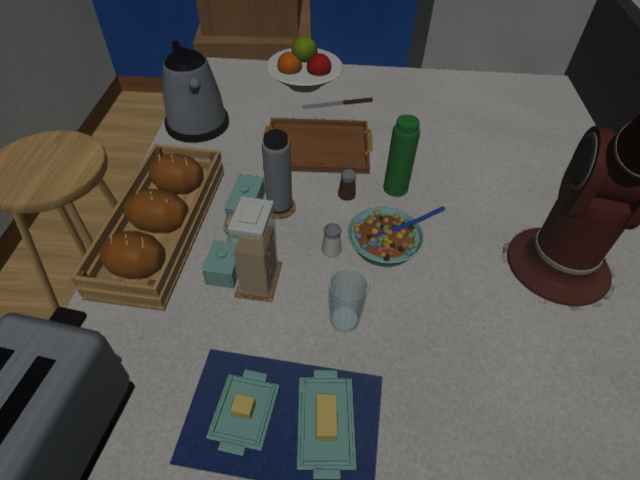

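The top view shows the steel flask (black cap at 382,178) and the canister (white lid at 265,172). Behind them are two green covers: long at (370,160), short at (280,155). The tray is at (487,230), with the short dish at (148,207) and the long dish at (145,270). The tumbler is at (228,275). The look-alike is the green flask at (432,328). The flask meant is the steel one at (382,178), since it stands on the round coaster in front of a cover.

```bash
cat > h.py <<'E'
import numpy as np, cv2
from plant import r
def K(c): return 240/np.tan(np.radians(c["fov_y"]/2))
def ext(n):
    c=r.calibration(n)
    if "extrinsics" in c: return c,c["extrinsics"]
    from scipy.spatial.transform import Rotation as R
    s=r.sense(); T=np.eye(4); T[:3,:3]=R.from_euler("xyz",s["eef_rot"]).as_matrix(); T[:3,3]=s["tool_pos"]
    return c,T@c["mount"]
def cloud(d,c,E):
    v,u=np.mgrid[:480,:640]; f=K(c)
    P=np.stack([(u-c["cx"])/f*d,-(v-c["cy"])/f*d,-d],-1)
    W=P@E[:3,:3].T+E[:3,3]; W[d==0]=np.nan
    return W
def onplane(uv,z,c,E):
    uv=np.atleast_2d(np.asarray(uv,float)); f=K(c)
    D=np.stack([(uv[:,0]-c["cx"])/f,-(uv[:,1]-c["cy"])/f,-np.ones(len(uv))],-1)@E[:3,:3].T
    return E[:3,3]+D*((z-E[2,3])/D[:,2])[:,None]
def rect(P):
    (cx,cy),(w,h),a=cv2.minAreaRect((P[:,:2]*1000).astype(np.float32))
    if w<h: w,h,a=h,w,a-90
    a=(a+90)%180-90
    return dict(c=(round(cx),round(cy)),L=round(w),W=round(h),ang_long_from_x=round(a,1))
E
python3 - <<'E'
from h import *
for n in ("top","side"):
    z=np.load(f"pics/{n}0.npz"); im,d=z["im"],z["d"]; c,E=ext(n); W=cloud(d,c,E)
    hsv=cv2.cvtColor(im,cv2.COLOR_RGB2HSV); print(n)
    boxes={"top":dict(can=(238,150,300,215),flask=(350,155,402,220),cshort=(255,135,304,215),clong=(335,138,402,185),dshort=(112,180,185,238),dlong=(98,240,190,300),tray=(428,160,548,300),tumb=(205,255,250,296),bread=(225,35,430,132),egg=(308,145,334,175),floor=(440,380,600,450),saltA=(305,245,332,272),saltB=(390,258,418,282)),
     "side":dict(can=(228,195,285,302),flask=(262,128,296,220),cshort=(203,238,240,290),clong=(222,172,266,215),dshort=(205,370,282,455),dlong=(294,368,360,479),tray=(262,115,375,175),tumb=(325,265,370,335),bread=(80,145,225,305),floor=(450,350,600,450))}[n]
    for k,(a,b,x,y) in boxes.items():
        w=W[b:y,a:x].reshape(-1,3); h=hsv[b:y,a:x].reshape(-1,3); ok=np.isfinite(w[:,0])
        g=(h[:,0]>65)&(h[:,0]<100)&(h[:,1]>50)
        zr={"can":(.17,.21),"flask":(.18,.21),"cshort":(.042,.056),"clong":(.042,.056),"dshort":(.004,.02),"dlong":(.004,.02),"tray":(.014,.05),"tumb":(.1,.13),"bread":(.03,.3),"egg":(.02,.1)}.get(k,(-.1,.3))
        m=ok&(w[:,2]>zr[0])&(w[:,2]<zr[1])
        if k[0] in"cd" and k!="can": m&=g
        if m.sum()<5: print(k,"few",m.sum(),np.nanmin(w[:,2]),np.nanmax(w[:,2]));continue
        q=w[m]; print(k,m.sum(),rect(q),"z",np.round(np.percentile(q[:,2],[5,50,95]),3),"zmax",round(np.nanmax(w[:,2]),3),"lo",np.round(np.percentile(q[:,:2],1,axis=0),3),"hi",np.round(np.percentile(q[:,:2],99,axis=0),3))
E
```

```text
top
can 1570 {'c': (600, 91), 'L': 80, 'W': 61, 'ang_long_from_x': 83.5} z [0.181 0.186 0.191] zmax 0.193 lo [0.568 0.052] hi [0.631 0.131]
flask 608 {'c': (587, -116), 'L': 47, 'W': 46, 'ang_long_from_x': -1.2} z [0.189 0.194 0.197] zmax 0.199 lo [ 0.564 -0.139] hi [ 0.609 -0.094]
cshort 185 {'c': (672, 76), 'L': 73, 'W': 54, 'ang_long_from_x': 85.7} z [0.045 0.048 0.051] zmax 0.193 lo [0.644 0.038] hi [0.7   0.112]
clong 839 {'c': (661, -109), 'L': 111, 'W': 56, 'ang_long_from_x': 85.5} z [0.045 0.048 0.052] zmax 0.199 lo [ 0.637 -0.164] hi [ 0.691 -0.054]
dshort 1697 {'c': (584, 351), 'L': 133, 'W': 89, 'ang_long_from_x': 82.7} z [0.005 0.008 0.014] zmax 0.038 lo [0.538 0.288] hi [0.629 0.413]
dlong 2171 {'c': (454, 357), 'L': 168, 'W': 89, 'ang_long_from_x': -86.0} z [0.005 0.008 0.014] zmax 0.038 lo [0.409 0.276] hi [0.498 0.437]
tray 2291 {'c': (518, -347), 'L': 276, 'W': 203, 'ang_long_from_x': 2.6} z [0.016 0.021 0.035] zmax 0.039 lo [ 0.381 -0.449] hi [ 0.654 -0.243]
tumb 290 {'c': (430, 170), 'L': 67, 'W': 65, 'ang_long_from_x': 87.9} z [0.101 0.114 0.118] zmax 0.12 lo [0.3
[... 1463 characters left out ...]
{'c': (452, 356), 'L': 168, 'W': 88, 'ang_long_from_x': -85.9} z [0.004 0.006 0.012] zmax 0.033 lo [0.407 0.276] hi [0.496 0.437]
tray 753 {'c': (515, -346), 'L': 276, 'W': 205, 'ang_long_from_x': 1.7} z [0.015 0.018 0.031] zmax 0.195 lo [ 0.378 -0.449] hi [ 0.652 -0.245]
tumb 523 {'c': (429, 170), 'L': 68, 'W': 67, 'ang_long_from_x': -68.3} z [0.101 0.11  0.114] zmax 0.116 lo [0.397 0.137] hi [0.461 0.203]
bread 12235 {'c': (779, -25), 'L': 403, 'W': 261, 'ang_long_from_x': 86.1} z [0.033 0.064 0.093] zmax 0.099 lo [ 0.669 -0.224] hi [0.913 0.174]
floor 14938 {'c': (119, 287), 'L': 298, 'W': 170, 'ang_long_from_x': 4.3} z [-0.003 -0.001  0.001] zmax 0.004 lo [-0.006  0.2  ] hi [0.253 0.375]
```

```bash
cat > go.py <<'E'
import sys
from h import *
# python3 go.py x y z [yaw_deg]: turn about tool z (rad), then the shift in tool axes (at target yaw)
a=[float(v) for v in sys.argv[1:]]; s=r.sense(); p=s["tool_pos"]; yaw=s["eef_rot"][2]
ty=np.radians(a[3]) if len(a)>3 else yaw
d=np.array(a[:3])-p; c,n=np.cos(ty),np.sin(ty)
print("t",round(s["time_s"],2),"pos",np.round(p,4),"rpy",np.round(s["eef_rot"],3),"F",np.round(s["wrist_force"],1),"w",round(s["gripper_width"],4),"grip",round(s["grip_force"],1))
print("turn",round(-(ty-yaw),3),"shift",np.round([c*d[0]+n*d[1],n*d[0]-c*d[1],-d[2]],4))
E
python3 -m handwheel '[[[0,0,0,0.182],[0,0,-0.02,0.182],[0,0,0,0.182],[0,0,0,0.182],[0,0,0,0.182],[0,0,0,0.182],[0,0,0,0.182],[0,0,0,0.182]]]' 1 60; python3 go.py 0.586 -0.116 0.25 83.7
```

```text
time_s: 1.1
tool_pos: [0.1459, 0.6329, 0.2506]
eef_rot: [-3.141, 0.002, 1.453]
wrist_force: [-0.4, 0.3, -0.9]
gripper_width: 0.0853
grip_force: 0.0
t 1.1 pos [0.1459 0.6329 0.2506] rpy [-3.141e+00  2.000e-03  1.453e+00] F [-0.4  0.3 -0.9] w 0.0853 grip 0.0
turn -0.008 shift [-6.961e-01  5.197e-01  6.000e-04]
```

```bash
python3 -m handwheel '[[[-0.045,0.034,0,0],[-0.045,0.034,0,0],[-0.045,0.034,0,0],[-0.045,0.034,0,0],[-0.045,0.034,0,0],[-0.045,0.034,0,0],[-0.045,0.034,0,0],[-0.045,0.034,0,0],[-0.045,0.034,0,0],[-0.045,0.034,0,0]]]' && python3 -m handwheel '[[[-0.045,0.034,0,0],[-0.045,0.034,0,0],[-0.045,0.034,0,0],[-0.045,0.034,0,0],[-0.045,0.034,0,0],[0,0,0,0]]]'; python3 go.py 0.586 -0.116 0.25
```

```text
time_s: 2.35
tool_pos: [0.4342, 0.1467, 0.2512]
eef_rot: [-3.141, -0.0, 1.459]
wrist_force: [0.8, 0.1, 0.0]
gripper_width: 0.0857
grip_force: 0.0
time_s: 3.1
tool_pos: [0.5778, -0.1006, 0.2508]
eef_rot: [3.141, 0.004, 1.45]
wrist_force: [-0.9, -0.4, -0.7]
gripper_width: 0.0856
grip_force: 0.0
t 3.1 pos [ 0.5778 -0.1006  0.2508] rpy [3.141 0.004 1.45 ] F [-0.9 -0.4 -0.7] w 0.0856 grip 0.0
turn -0.0 shift [-0.0143  0.01    0.0008]
```

Check closely with the wrist camera before descending.

```bash
python3 -m handwheel '[[[-0.014,0.010,0,0],[0,0,0,0]]]'; python3 - <<'E'
from h import *
c,E=ext("wrist"); im,d=r.read_camera("wrist"); W=cloud(d,c,E)
cv2.imwrite("pics/w1.png",im[:,:,::-1])
m=(W[...,2]>.18)&(W[...,2]<.21)
print(m.sum(), rect(W[m]) if m.sum()>5 else "", np.nanmedian(W[m][:,2]), r.sense()["tool_pos"])
E
```

```text
time_s: 3.35
tool_pos: [0.586, -0.1098, 0.2511]
eef_rot: [-3.141, 0.0, 1.459]
wrist_force: [-0.7, 0.7, -0.2]
gripper_width: 0.0852
grip_force: 0.0
5992 {'c': (587, -118), 'L': 47, 'W': 47, 'ang_long_from_x': -57.5} 0.19498537267978822 [ 0.58580866 -0.10880929  0.2511849 ]
```

View pics/w1.png

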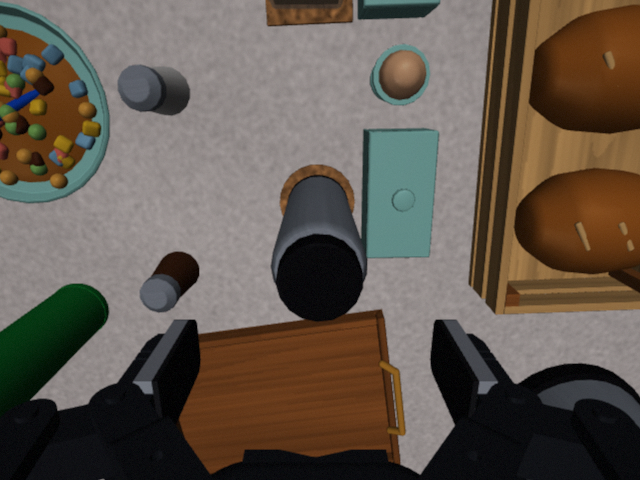

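The wrist view shows the steel flask with its black cap at (320,277), on the round coaster. The long cover is at (400,195) with its knob at (403,200). The green flask at lower left is the look-alike and stays where it is.

```bash
python3 -m handwheel '[[[-0.008,0,0.02,0],[0,0,0.03,0],[0,0,0.03,0],[0,0,0.025,0],[0,0,0.009,0],[0,0,0,0]]]'; python3 -m handwheel '[[[0,0,0,0],[0,0,0,0],[0,0,0,0],[0,0,0,0],[0,0,0,0]]]' -1 50; python3 go.py 0.586 -0.117 0.137
```

```text
time_s: 4.15
tool_pos: [0.585, -0.1166, 0.1373]
eef_rot: [-3.141, -0.0, 1.46]
wrist_force: [0.9, 0.0, 1.1]
gripper_width: 0.0856
grip_force: 0.0
time_s: 4.78
tool_pos: [0.5863, -0.1178, 0.139]
eef_rot: [3.138, 0.0, 1.459]
wrist_force: [-0.3, -0.2, 5.9]
gripper_width: 0.0568
grip_force: 53.5
t 4.78 pos [ 0.5863 -0.1178  0.139 ] rpy [3.138 0.    1.459] F [-0.3 -0.2  5.9] w 0.0568 grip 53.5
turn -0.0 shift [ 0.0007 -0.0004  0.002 ]
```

```bash
python3 -m handwheel '[[[0,0,-0.03,0],[0,0,-0.04,0],[0,0,0,0]]]'; python3 go.py 0.585 -0.352 0.21
```

```text
time_s: 5.15
tool_pos: [0.5865, -0.1183, 0.2099]
eef_rot: [3.136, 0.001, 1.459]
wrist_force: [-0.7, -0.5, -4.1]
gripper_width: 0.0569
grip_force: 54.8
t 5.15 pos [ 0.5865 -0.1183  0.2099] rpy [3.136e+00 1.000e-03 1.459e+00] F [-0.7 -0.5 -4.1] w 0.0569 grip 54.8
turn -0.0 shift [-2.324e-01  2.470e-02 -1.000e-04]
```

```bash
python3 -m handwheel '[[[-0.02,-0.004,0,0],[-0.04,-0.005,0,0],[-0.04,-0.005,0,0],[-0.04,-0.005,0,0],[-0.04,-0.005,0,0],[-0.035,-0.003,0,0],[-0.018,0,0,0],[0,0,0,0],[0,0,0,0]]]'; python3 go.py 0.585 -0.352 0.141
```

```text
time_s: 6.28
tool_pos: [0.5329, -0.3435, 0.2065]
eef_rot: [-3.141, -0.003, 1.461]
wrist_force: [0.3, 0.2, -2.8]
gripper_width: 0.0565
grip_force: 54.7
t 6.28 pos [ 0.5329 -0.3435  0.2065] rpy [-3.141e+00 -3.000e-03  1.461e+00] F [ 0.3  0.2 -2.8] w 0.0565 grip 54.7
turn -0.0 shift [-0.0027  0.0527  0.0655]
```

```bash
python3 -m handwheel '[[[0,0.02,0,0],[0,0.025,0,0],[0,0.008,0,0],[0,0,0.025,0],[0,0,0.025,0],[0,0,0.010,0],[0,0,0,0]]]'; python3 go.py 0.585 -0.352 0.141
```

```text
time_s: 7.15
tool_pos: [0.5845, -0.351, 0.1468]
eef_rot: [-3.14, -0.001, 1.459]
wrist_force: [0.1, -0.2, -3.2]
gripper_width: 0.0569
grip_force: 54.8
t 7.15 pos [ 0.5845 -0.351   0.1468] rpy [-3.140e+00 -1.000e-03  1.459e+00] F [ 0.1 -0.2 -3.2] w 0.0569 grip 54.8
turn -0.0 shift [-0.0009  0.0006  0.0058]
```

```bash
python3 -m handwheel '[[[0,0,0.004,0],[0,0,0.002,0],[0,0,0,0]]]'; python3 go.py 0.585 -0.352 0.141
```

```text
time_s: 7.52
tool_pos: [0.5849, -0.3519, 0.1416]
eef_rot: [3.141, 0.0, 1.459]
wrist_force: [0.1, -0.4, -2.9]
gripper_width: 0.0563
grip_force: 54.8
t 7.53 pos [ 0.5849 -0.3519  0.1416] rpy [3.141 0.    1.459] F [ 0.1 -0.4 -2.9] w 0.0563 grip 54.8
turn -0.0 shift [-0.0001  0.0001  0.0006]
```

```bash
python3 -m handwheel '[[[0,0,0.002,0],[0,0,0,0],[0,0,0,0]]]'; python3 go.py 0.585 -0.352 0.141
```

```text
time_s: 7.9
tool_pos: [0.5851, -0.3525, 0.1411]
eef_rot: [3.14, 0.001, 1.459]
wrist_force: [-1.5, 1.1, 5.0]
gripper_width: 0.0564
grip_force: 55.6
t 7.9 pos [ 0.5851 -0.3525  0.1411] rpy [3.140e+00 1.000e-03 1.459e+00] F [-1.5  1.1  5. ] w 0.0564 grip 55.6
turn -0.0 shift [ 0.0004 -0.0002  0.0001]
```

Contact. Release, rise clear, and head to the canister.

```bash
python3 -m handwheel '[[[0,0,0,0],[0,0,0,0],[0,0,0,0],[0,0,0,0],[0,0,-0.02,0],[0,0,-0.05,0],[0,0,-0.04,0],[0,0,0,0]]]' 1; python3 go.py 0.6 0.0915 0.25 83.7
```

```text
time_s: 8.9
tool_pos: [0.5863, -0.3537, 0.2539]
eef_rot: [3.134, 0.005, 1.459]
wrist_force: [-0.1, -0.8, -0.5]
gripper_width: 0.0852
grip_force: 0.0
t 8.9 pos [ 0.5863 -0.3537  0.2539] rpy [3.134 0.005 1.459] F [-0.1 -0.8 -0.5] w 0.0852 grip 0.0
turn -0.002 shift [ 0.444  -0.0352  0.0039]
```

```bash
python3 -m handwheel '[[[0.05,-0.004,0,0],[0.056,-0.004,0,0],[0.056,-0.004,0,0],[0.056,-0.004,0,0],[0.056,-0.004,0,0],[0.056,-0.004,0,0],[0.056,-0.004,0,0],[0.05,-0.004,0,0],[0.008,-0.003,0,0],[0,0,0,0]]]'; python3 go.py 0.6 0.0915 0.25 83.7; python3 - <<'E'
from h import *
c,E=ext("wrist"); im,d=r.read_camera("wrist"); W=cloud(d,c,E)
m=(W[...,2]>.17)&(W[...,2]<.21)
print(m.sum(), rect(W[m]), r.sense()["tool_pos"])
E
```

```text
time_s: 10.15
tool_pos: [0.599, 0.0933, 0.2484]
eef_rot: [-3.14, 0.001, 1.46]
wrist_force: [-0.1, -0.0, 0.3]
gripper_width: 0.0851
grip_force: 0.0
t 10.15 pos [0.599  0.0933 0.2484] rpy [-3.14e+00  1.00e-03  1.46e+00] F [-0.1 -0.   0.3] w 0.0851 grip 0.0
turn -0.001 shift [-0.0016  0.0012 -0.0016]
14893 {'c': (600, 91), 'L': 80, 'W': 60, 'ang_long_from_x': 83.7} [0.59927271 0.09147896 0.24877055]
```

```bash
python3 -m handwheel '[[[0,0.001,0.03,0],[0,0,0.035,0],[0,0,0.03,0],[0,0,0.016,0],[0,0,0.005,0],[0,0,0,0]]]'; python3 -m handwheel '[[[0,0,0,0],[0,0,0,0],[0,0,0,0],[0,0,0,0],[0,0,0,0]]]' -1 50;  python3 -m handwheel '[[[0,0,-0.04,0],[0,0,-0.05,0],[0,0,0,0]]]'; python3 go.py 0.46 -0.352 0.22
```

```text
time_s: 10.95
tool_pos: [0.6012, 0.0925, 0.134]
eef_rot: [3.14, 0.0, 1.458]
wrist_force: [0.9, -0.1, -0.9]
gripper_width: 0.0856
grip_force: 0.0
time_s: 11.58
tool_pos: [0.6013, 0.0932, 0.1346]
eef_rot: [3.14, -0.001, 1.459]
wrist_force: [0.0, -0.1, 5.5]
gripper_width: 0.0596
grip_force: 55.5
time_s: 11.95
tool_pos: [0.603, 0.0928, 0.2269]
eef_rot: [3.133, -0.002, 1.459]
wrist_force: [0.2, -0.1, -3.2]
gripper_width: 0.0597
grip_force: 56.2
t 11.95 pos [0.603  0.0928 0.2269] rpy [ 3.133e+00 -2.000e-03  1.459e+00] F [ 0.2 -0.1 -3.2] w 0.0597 grip 56.2
turn -0.0 shift [-0.458  -0.0924  0.0069]
```

```bash
python3 -m handwheel '[[[-0.02,-0.004,0,0],[-0.045,-0.009,0,0],[-0.052,-0.011,0,0],[-0.052,-0.011,0,0],[-0.052,-0.011,0,0],[-0.052,-0.011,0,0],[-0.052,-0.011,0,0],[-0.052,-0.011,0,0],[-0.045,-0.008,0,0],[-0.025,-0.004,0,0]]]'; python3 -m handwheel '[[[-0.011,-0.002,0,0],[0,0,0.03,0],[0,0,0.035,0],[0,0,0.01,0],[0,0,0,0]]]'; python3 go.py 0.46 -0.352 0.136
```

```text
time_s: 13.2
tool_pos: [0.4553, -0.3441, 0.221]
eef_rot: [-3.135, -0.0, 1.452]
wrist_force: [0.2, 0.4, -3.3]
gripper_width: 0.0595
grip_force: 56.0
time_s: 13.82
tool_pos: [0.4567, -0.3508, 0.1476]
eef_rot: [-3.14, -0.001, 1.46]
wrist_force: [-0.5, -0.3, -2.7]
gripper_width: 0.059
grip_force: 56.0
t 13.82 pos [ 0.4567 -0.3508  0.1476] rpy [-3.14e+00 -1.00e-03  1.46e+00] F [-0.5 -0.3 -2.7] w 0.059 grip 56.0
turn -0.0 shift [-0.0009  0.0034  0.0116]
```

```bash
python3 -m handwheel '[[[0,0.003,0.007,0],[0,0,0.003,0],[0,0,0.002,0],[0,0,0.001,0],[0,0,0,0],[0,0,0,0]]]'; python3 go.py 0.46 -0.352 0.136
```

```text
time_s: 14.58
tool_pos: [0.4602, -0.3522, 0.1365]
eef_rot: [3.14, 0.0, 1.459]
wrist_force: [-2.1, 2.1, 7.1]
gripper_width: 0.0594
grip_force: 56.8
t 14.57 pos [ 0.4602 -0.3522  0.1365] rpy [3.14  0.    1.459] F [-2.1  2.1  7.1] w 0.0594 grip 56.8
turn -0.0 shift [ 0.0002 -0.0002  0.0005]
```

```bash
python3 -m handwheel '[[[0,0,0,0],[0,0,0,0],[0,0,0,0],[0,0,0,0],[0,0,-0.03,0],[0,0,-0.05,0],[0,0,-0.04,0],[0,0,0,0]]]' 1; python3 - <<'E'
from h import *
for n in ("side","top"):
    im,d=r.read_camera(n); cv2.imwrite(f"pics/{n}1.png",im[:,:,::-1]); np.savez(f"pics/{n}1.npz",im=im,d=d)
    c,E=ext(n); W=cloud(d,c,E); hsv=cv2.cvtColor(im,cv2.COLOR_RGB2HSV)
    X,Y,Z=W[...,0],W[...,1],W[...,2]
    g=(hsv[...,0]>65)&(hsv[...,0]<100)&(hsv[...,1]>50)
    br=(hsv[...,0]<20)&(hsv[...,1]>90)
    def reg(a,b,c_,d_): return (X>a)&(X<b)&(Y>c_)&(Y<d_)
    for k,m in dict(cshort=reg(.62,.73,.025,.125)&g&(Z>.04)&(Z<.054),clong=reg(.61,.72,-.18,-.04)&g&(Z>.04)&(Z<.054),
      sknob=reg(.62,.73,.025,.125)&g&(Z>.057),lknob=reg(.61,.72,-.18,-.04)&g&(Z>.057),
      dshort=reg(.5,.66,.26,.44)&g&(Z<.02),dlong=reg(.38,.52,.25,.46)&g&(Z<.02),
      cr=reg(.53,.64,-.17,-.06)&br&(Z<.012),cs=reg(.53,.66,.02,.16)&br&(Z<.012),
      flask=reg(.54,.63,-.4,-.3)&(Z>.185)&(Z<.21),can=reg(.4,.52,-.42,-.29)&(Z>.172)&(Z<.2)).items():
        if m.sum()>10: print(n,k,m.sum(),rect(W[m]),np.round(np.median(W[m],0),4))
        else: print(n,k,"few")
E
python3 go.py 0.66 -0.109 0.2 85.5
```

```text
time_s: 15.58
tool_pos: [0.4613, -0.3538, 0.259]
eef_rot: [3.135, 0.004, 1.459]
wrist_force: [0.8, -0.9, -0.2]
gripper_width: 0.0856
grip_force: 0.0
side cshort 902 {'c': (669, 75), 'L': 79, 'W': 58, 'ang_long_from_x': 85.4} [0.6674 0.082  0.0458]
side clong 901 {'c': (658, -110), 'L': 114, 'W': 59, 'ang_long_from_x': 84.8} [ 0.6576 -0.1001  0.0457]
side sknob 41 {'c': (670, 75), 'L': 18, 'W': 15, 'ang_long_from_x': -76.6} [0.6689 0.0753 0.058 ]
side lknob 25 {'c': (658, -110), 'L': 17, 'W': 15, 'ang_long_from_x': -9.1} [ 0.6582 -0.1113  0.0584]
side dshort 3626 {'c': (568, 348), 'L': 139, 'W': 119, 'ang_long_from_x': 82.1} [0.5813 0.3613 0.006 ]
side dlong 4607 {'c': (452, 356), 'L': 168, 'W': 88, 'ang_long_from_x': -86.0} [0.4522 0.3708 0.006 ]
side cr 552 {'c': (586, -117), 'L': 72, 'W': 68, 'ang_long_from_x': -84.0} [ 0.5852 -0.1155  0.002 ]
side cs 1458 {'c': (600, 88), 'L': 100, 'W': 73, 'ang_long_from_x': 85.5} [0.6002 0.0915 0.0021]
side flask 233 {'c': (584, -350), 'L': 47, 'W': 46, 'ang_long_from_x': 57.0} [ 0.5841 -0.3445  0.1932]
side can 587 {'c': (458, -353), 'L': 84, '
[... 500 characters left out ...]
 'W': 127, 'ang_long_from_x': 83.8} [0.5804 0.3471 0.0079]
top dlong 2283 {'c': (454, 359), 'L': 171, 'W': 90, 'ang_long_from_x': -85.7} [0.4518 0.3547 0.0078]
top cr 887 {'c': (588, -116), 'L': 72, 'W': 69, 'ang_long_from_x': -2.3} [ 0.5871 -0.1153  0.0043]
top cs 1504 {'c': (602, 89), 'L': 96, 'W': 73, 'ang_long_from_x': 86.1} [0.6012 0.0895 0.0044]
top flask 631 {'c': (586, -352), 'L': 48, 'W': 47, 'ang_long_from_x': -79.3} [ 0.5855 -0.3502  0.1961]
top can 1681 {'c': (460, -353), 'L': 81, 'W': 61, 'ang_long_from_x': 84.3} [ 0.4594 -0.3502  0.188 ]
t 15.68 pos [ 0.4599 -0.3516  0.2552] rpy [-3.142 -0.     1.459] F [ 0.2 -0.7 -1.2] w 0.0854 grip 0.0
turn -0.033 shift [0.2576 0.1805 0.0552]
```

View pics/side1.png

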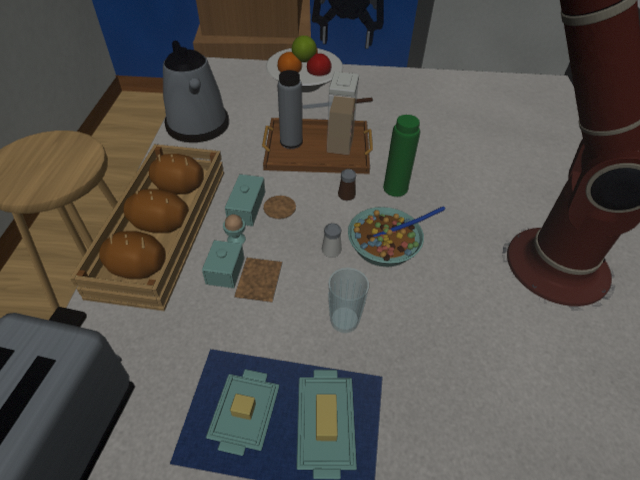

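Both stand upright on the tray, the flask at (290,110) and the canister at (342,115), and both coasters are clear. Next is the long cover.

```bash
python3 -m handwheel '[[[0.03,0.02,0,-0.023],[0.05,0.035,0,0],[0.05,0.036,0,0],[0.05,0.036,0,0],[0.05,0.034,0,0],[0.027,0.019,0,0],[0,0,0.04,0],[0,0,0.04,0],[0,0,0,0]]]'; python3 go.py 0.6595 -0.1095 0.017 84.9;python3 - <<'E'
from h import *
c,E=ext("wrist"); im,d=r.read_camera("wrist"); W=cloud(d,c,E)
hsv=cv2.cvtColor(im,cv2.COLOR_RGB2HSV); X,Y,Z=np.moveaxis(W,-1,0)
g=(hsv[...,0]>65)&(hsv[...,0]<100)&(hsv[...,1]>50)&(X>.61)&(X<.72)&(Y>-.18)&(Y<-.04)
m=g&(Z>.04)&(Z<.054); print(rect(W[m]),np.median(W[m],0)); m=g&(Z>.057); print(m.sum(),rect(W[m]))
E
```

```text
time_s: 16.8
tool_pos: [0.6594, -0.1109, 0.1698]
eef_rot: [-3.13, -0.002, 1.482]
wrist_force: [-0.1, -0.5, 0.2]
gripper_width: 0.0853
grip_force: 0.0
t 16.8 pos [ 0.6594 -0.1109  0.1698] rpy [-3.130e+00 -2.000e-03  1.482e+00] F [-0.1 -0.5  0.2] w 0.0853 grip 0.0
turn -0.0 shift [ 1.400e-03 -1.000e-04  1.528e-01]
{'c': (661, -110), 'L': 112, 'W': 57, 'ang_long_from_x': 84.4} [ 0.6613891  -0.10169897  0.04913422]
3686 {'c': (665, -107), 'L': 111, 'W': 29, 'ang_long_from_x': -5.0}
```

```bash
python3 -m handwheel '[[[0.001,0.001,0.04,0],[0,0,0.05,0],[0,0,0.04,0],[0,0,0.016,0],[0,0,0.006,0],[0,0,0,0],[0,0,0,0]]]'; python3 -m handwheel '[[[0,0,0,0],[0,0,0,0],[0,0,0,0],[0,0,0,0],[0,0,0,0]]]' -1 50;  python3 go.py 0.66 -0.1095 0.017
```

```text
time_s: 17.73
tool_pos: [0.6652, -0.112, 0.0252]
eef_rot: [3.138, 0.0, 1.482]
wrist_force: [0.2, -0.5, -0.0]
gripper_width: 0.0852
grip_force: 0.0
time_s: 18.35
tool_pos: [0.6641, -0.1117, 0.0243]
eef_rot: [3.141, 0.0, 1.482]
wrist_force: [-1.5, 0.8, 5.8]
gripper_width: 0.0568
grip_force: 55.9
t 18.35 pos [ 0.6641 -0.1117  0.0243] rpy [3.141 0.    1.482] F [-1.5  0.8  5.8] w 0.0568 grip 55.9
turn -0.0 shift [ 0.0018 -0.0043  0.0073]
```

```bash
python3 -m handwheel '[[[0,0,0,0],[0,0,0,0],[0,0,0,0],[0,0,0.007,0],[0,0,0,0],[0,0,0,0]]]' 1; python3 -m handwheel '[[[0,0,0,0],[0,0,0,0],[0,0,0,0],[0,0,0,0],[0,0,0,0]]]' -1 50;  python3 go.py 0.66 -0.1095 0.017
```

```text
time_s: 19.1
tool_pos: [0.6637, -0.1116, 0.0161]
eef_rot: [-3.141, 0.0, 1.482]
wrist_force: [0.6, -0.4, -0.2]
gripper_width: 0.0854
grip_force: 0.0
time_s: 19.73
tool_pos: [0.6643, -0.1117, 0.0167]
eef_rot: [3.141, 0.0, 1.482]
wrist_force: [0.3, -0.5, 3.5]
gripper_width: 0.0571
grip_force: 55.6
t 19.73 pos [ 0.6643 -0.1117  0.0167] rpy [3.141 0.    1.482] F [ 0.3 -0.5  3.5] w 0.0571 grip 55.6
turn -0.0 shift [ 0.0018 -0.0045 -0.0003]
```

```bash
python3 -m handwheel '[[[0,0,-0.02,0],[0,0,-0.05,0],[0,0,-0.05,0],[0,0,-0.05,0],[0,0,0,-0.08],[0,0,0,-0.079],[0,0,0,0]]]'; python3 go.py 0.453 0.355 0.18 94
```

```text
time_s: 20.6
tool_pos: [0.6632, -0.1114, 0.1867]
eef_rot: [-3.141, -0.001, 1.64]
wrist_force: [0.6, 0.4, -1.4]
gripper_width: 0.0574
grip_force: 55.2
t 20.6 pos [ 0.6632 -0.1114  0.1867] rpy [-3.141e+00 -1.000e-03  1.640e+00] F [ 0.6  0.4 -1.4] w 0.0574 grip 55.2
turn -0.001 shift [ 0.4799 -0.1771  0.0067]
```

```bash
python3 -m handwheel '[[[0.025,-0.01,0,0],[0.05,-0.0185,0,0],[0.05,-0.0185,0,0],[0.05,-0.0185,0,0],[0.05,-0.0185,0,0],[0.05,-0.0185,0,0],[0.05,-0.0185,0,0],[0.05,-0.0185,0,0],[0.05,-0.0185,0,0],[0.04,-0.0145,0,0]]]'; python3 -m handwheel '[[[0.015,-0.005,0,0],[0,0,0.03,0],[0,0,0.04,0],[0,0,0.02,0],[0,0,0,0],[0,0,0,0]]]'; python3 go.py 0.453 0.355 0.06 94
```

```text
time_s: 21.85
tool_pos: [0.4575, 0.3426, 0.1864]
eef_rot: [-3.141, -0.0, 1.641]
wrist_force: [0.9, -0.3, -2.1]
gripper_width: 0.0572
grip_force: 55.2
time_s: 22.6
tool_pos: [0.4545, 0.3544, 0.0974]
eef_rot: [3.14, -0.0, 1.639]
wrist_force: [-0.3, 0.5, -2.0]
gripper_width: 0.0571
grip_force: 55.1
t 22.6 pos [0.4545 0.3544 0.0974] rpy [ 3.14  -0.     1.639] F [-0.3  0.5 -2. ] w 0.0571 grip 55.1
turn -0.001 shift [ 0.0007 -0.0015  0.0374]
```

```bash
python3 -m handwheel '[[[0,-0.001,0.03,0],[0,0,0.02,0],[0,0,0,0],[0,0,0,0]]]'; python3 go.py 0.453 0.355 0.023 94; python3 - <<'E'
from h import *
c,E=ext("side"); im,d=r.read_camera("side"); W=cloud(d,c,E); np.savez("pics/side2.npz",im=im,d=d)
hsv=cv2.cvtColor(im,cv2.COLOR_RGB2HSV); X,Y,Z=np.moveaxis(W,-1,0)
g=(hsv[...,0]>65)&(hsv[...,0]<100)&(hsv[...,1]>50)&(X>.38)&(X<.52)&(Y>.25)&(Y<.46)
for a,b in((.003,.02),(.068,.086)):
    m=g&(Z>a)&(Z<b); print(m.sum(),rect(W[m]),np.median(W[m],0))
cv2.imwrite("pics/s2.png",cv2.resize(im[300:480,200:440,::-1],None,fx=3,fy=3))
c,E=ext("top"); im,d=r.read_camera("top")
cv2.imwrite("pics/t2.png",cv2.resize(im[180:330,60:260,::-1],None,fx=3,fy=3))
E
```

```text
time_s: 23.1
tool_pos: [0.4535, 0.3553, 0.0479]
eef_rot: [3.139, -0.001, 1.64]
wrist_force: [0.1, 0.1, -1.5]
gripper_width: 0.057
grip_force: 55.1
t 23.1 pos [0.4535 0.3553 0.0479] rpy [ 3.139e+00 -1.000e-03  1.640e+00] F [ 0.1  0.1 -1.5] w 0.057 grip 55.1
turn -0.0 shift [-0.0002 -0.0005  0.0249]
1848 {'c': (451, 369), 'L': 140, 'W': 88, 'ang_long_from_x': -86.1} [0.45154802 0.41133206 0.00665973]
1742 {'c': (455, 381), 'L': 68, 'W': 63, 'ang_long_from_x': 5.1} [0.44981205 0.38618101 0.07758031]
```

View pics/s2.png

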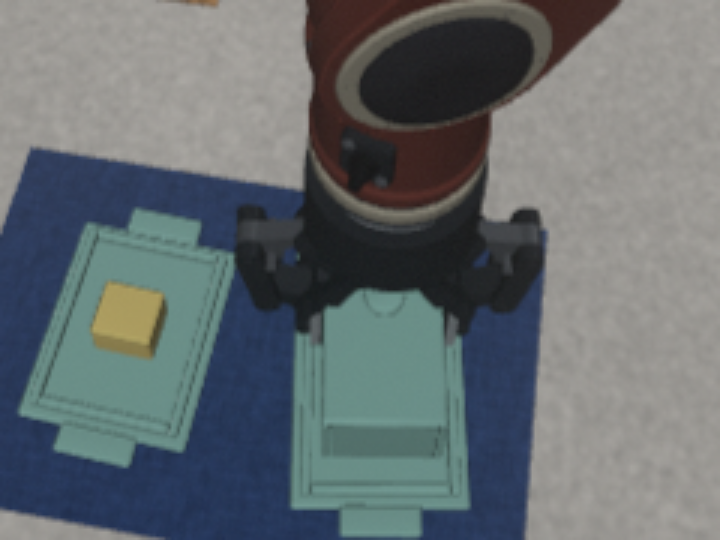

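The cover hangs over the long dish (crop: cover 325–447, dish 293–468), and its near end is slightly inside the rim. I'll get its end and sides in numbers.

```bash
python3 - <<'E'
from h import *
z=np.load("pics/side2.npz"); z1=np.load("pics/side1.npz"); c,E=ext("side")
a=np.radians(94); U=np.array([np.cos(a),np.sin(a)]); V=np.array([U[1],-U[0]])
def pts(z,lo,hi):
    im,d=z["im"],z["d"]; W=cloud(d,c,E); hsv=cv2.cvtColor(im,cv2.COLOR_RGB2HSV)
    g=(hsv[...,0]>65)&(hsv[...,0]<100)&(hsv[...,1]>50)&(W[...,0]>.38)&(W[...,0]<.52)&(W[...,1]>.25)&(W[...,1]<.46)&(W[...,2]>lo)&(W[...,2]<hi)
    return W[g]
C=np.array([.453,.357])
T=pts(z,.072,.086); q=(T[:,:2]-C); l=q@U; s=q@V; k=l>.015
print("cover l max",np.percentile(l,[97,99,100]),"s",np.percentile(s[k],[0,1,99,100]))
for lo,hi in((.003,.02),(.0095,.02)):
    D=pts(z1,lo,hi); q=D[:,:2]-C; l=q@U; s=q@V; print("dish l",np.percentile(l,[0,1,99,100]),"s",np.percentile(s,[0,1,99,100]))
E
```

```text
cover l max [0.05376237 0.05422863 0.05494644] s [-0.03012917 -0.02941037  0.02759474  0.02785931]
dish l [-0.08521643 -0.08145536  0.08043245  0.082368  ] s [-0.04482094 -0.04368581  0.04203086  0.04293177]
dish l [-0.07943231 -0.06709057  0.06464389  0.08145016] s [-0.04002884 -0.03975858  0.03776871  0.04150144]
```

Cover and dish are centred on each other to about 1 mm, so I lower it.

```bash
python3 -m handwheel '[[[0,0,0.01,0],[0,0,0.008,0],[0,0,0.004,0],[0,0,0,0],[0,0,0,0]]]'; python3 go.py 0.453 0.355 0.0237 94
```

```text
time_s: 23.82
tool_pos: [0.4523, 0.3548, 0.0241]
eef_rot: [3.142, 0.0, 1.641]
wrist_force: [-1.0, -0.3, -0.9]
gripper_width: 0.0577
grip_force: 55.2
t 23.82 pos [0.4523 0.3548 0.0241] rpy [3.142 0.    1.641] F [-1.  -0.3 -0.9] w 0.0577 grip 55.2
turn 0.0 shift [0.0002 0.0008 0.0004]
```

```bash
python3 -m handwheel '[[[0,0,0.001,0],[0,0,0.001,0],[0,0,0,0],[0,0,0,0]]]'; python3 go.py 0.453 0.355 0.0237 94
```

```text
time_s: 24.32
tool_pos: [0.4523, 0.3549, 0.0236]
eef_rot: [3.141, -0.001, 1.641]
wrist_force: [-2.0, -0.9, 7.3]
gripper_width: 0.0573
grip_force: 56.3
t 24.32 pos [0.4523 0.3549 0.0236] rpy [ 3.141e+00 -1.000e-03  1.641e+00] F [-2.  -0.9  7.3] w 0.0573 grip 56.3
turn 0.0 shift [ 0.0001  0.0007 -0.0001]
```

```bash
python3 -m handwheel '[[[0,0,0,0],[0,0,0,0],[0,0,0,0],[0,0,0,0],[0,0,-0.02,0],[0,0,-0.05,0],[0,0,-0.06,0],[0,0,-0.03,0],[0,0,0,0.075],[0,0,0,0.075]]]' 1; python3 go.py 0.67 0.0755 0.17 85.5
```

```text
time_s: 25.58
tool_pos: [0.4522, 0.3549, 0.1829]
eef_rot: [3.141, -0.001, 1.488]
wrist_force: [0.0, 0.0, 0.1]
gripper_width: 0.0857
grip_force: 0.0
t 25.57 pos [0.4522 0.3549 0.1829] rpy [ 3.141e+00 -1.000e-03  1.488e+00] F [0.  0.  0.1] w 0.0857 grip 0.0
turn -0.004 shift [-0.2614  0.2391  0.0129]
```

```bash
python3 -m handwheel '[[[-0.025,0.023,0,0],[-0.045,0.041,0,0],[-0.045,0.041,0,0],[-0.045,0.041,0,0],[-0.045,0.041,0,0],[-0.04,0.037,0,0],[-0.016,0.015,0.01,0],[0,0,0,0],[0,0,0,0]]]'; python3 go.py 0.67 0.0755 0.017 85.5;python3 - <<'E'
from h import *
c,E=ext("wrist"); im,d=r.read_camera("wrist"); W=cloud(d,c,E)
hsv=cv2.cvtColor(im,cv2.COLOR_RGB2HSV); X,Y,Z=np.moveaxis(W,-1,0)
g=(hsv[...,0]>65)&(hsv[...,0]<100)&(hsv[...,1]>50)&(X>.62)&(X<.73)&(Y>.02)&(Y<.13)
m=g&(Z>.04)&(Z<.054); print(rect(W[m]),np.median(W[m],0))
c,E=ext("side"); im,d=r.read_camera("side"); W=cloud(d,c,E); cv2.imwrite("pics/s3.png",cv2.resize(im[300:480,160:440,::-1],None,fx=2.5,fy=2.5))
hsv=cv2.cvtColor(im,cv2.COLOR_RGB2HSV); X,Y,Z=np.moveaxis(W,-1,0)
g=(hsv[...,0]>65)&(hsv[...,0]<100)&(hsv[...,1]>50)
def reg(a,b,c_,d_): return (X>a)&(X<b)&(Y>c_)&(Y<d_)
for k,m in dict(dl=reg(.38,.505,.25,.46)&g&(Z<.02),cl=reg(.38,.52,.25,.46)&g&(Z>.045)&(Z<.058),ds=reg(.53,.66,.26,.44)&g&(Z<.02)).items(): print(k,rect(W[m]),np.median(W[m][:,2]),np.percentile(W[m][:,2],[2,98]))
E
```

```text
time_s: 26.7
tool_pos: [0.6686, 0.0784, 0.1718]
eef_rot: [-3.139, -0.002, 1.494]
wrist_force: [-0.5, 0.6, 0.6]
gripper_width: 0.0854
grip_force: 0.0
t 26.7 pos [0.6686 0.0784 0.1718] rpy [-3.139e+00 -2.000e-03  1.494e+00] F [-0.5  0.6  0.6] w 0.0854 grip 0.0
turn 0.002 shift [-0.0028  0.0016  0.1548]
{'c': (671, 75), 'L': 76, 'W': 58, 'ang_long_from_x': 85.1} [0.67148669 0.08095784 0.04910645]
dl {'c': (452, 355), 'L': 168, 'W': 88, 'ang_long_from_x': -85.8} 0.006868165134959359 [0.00258189 0.01453531]
cl {'c': (451, 355), 'L': 113, 'W': 58, 'ang_long_from_x': -85.9} 0.0533074173882212 [0.04961121 0.05575692]
ds {'c': (583, 348), 'L': 135, 'W': 90, 'ang_long_from_x': 82.4} 0.005999491753642339 [0.00238    0.01266703]
```

View pics/s3.png

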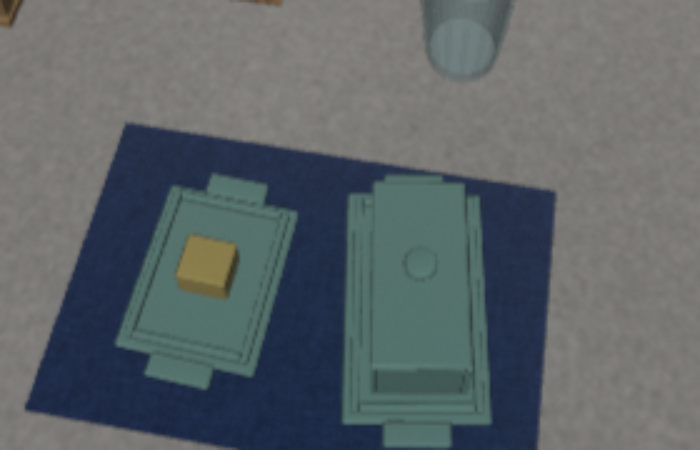

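The long cover sits inside its rim: concentric to 1 mm, and its top is at the expected height. Now the short cover.

```bash
python3 -m handwheel '[[[-0.003,0.001,0.03,0],[0,0,0.035,0],[0,0,0.02,0],[0,0,0,0],[0,0,0,0]]]';python3 go.py 0.671 0.0755 0.017 85.4
```

```text
time_s: 27.42
tool_pos: [0.6714, 0.0727, 0.0888]
eef_rot: [3.139, -0.0, 1.491]
wrist_force: [0.5, -1.2, 1.1]
gripper_width: 0.0853
grip_force: 0.0
t 27.43 pos [0.6714 0.0727 0.0888] rpy [ 3.139 -0.     1.491] F [ 0.5 -1.2  1.1] w 0.0853 grip 0.0
turn 0.001 shift [ 0.0027 -0.0006  0.0718]
```

```bash
python3 -m handwheel '[[[0.002,0,0.025,0],[0,0,0.025,0],[0,0,0.015,0],[0,0,0.006,0],[0,0,0,0],[0,0,0,0]]]';python3 go.py 0.671 0.0755 0.017 85.4
```

```text
time_s: 28.18
tool_pos: [0.6714, 0.0744, 0.0174]
eef_rot: [3.14, -0.0, 1.491]
wrist_force: [-0.1, -0.3, 0.0]
gripper_width: 0.0852
grip_force: 0.0
t 28.18 pos [0.6714 0.0744 0.0174] rpy [ 3.14  -0.     1.491] F [-0.1 -0.3  0. ] w 0.0852 grip 0.0
turn 0.0 shift [ 0.0011 -0.0005  0.0004]
```

```bash
python3 -m handwheel '[[[0,0,0,0],[0,0,0,0],[0,0,0,0],[0,0,0,0],[0,0,0,0]]]' -1 50; python3 go.py 0.671 0.0755 0.017; python3 -m handwheel '[[[0,0,-0.02,0],[0,0,-0.05,0],[0,0,-0.05,0],[0,0,0,0.05],[0,0,0,0]]]'; python3 go.py 0.583 0.3495 0.13 82.5
```

```text
time_s: 28.8
tool_pos: [0.6712, 0.0744, 0.0172]
eef_rot: [3.14, -0.0, 1.491]
wrist_force: [0.1, -0.4, 4.7]
gripper_width: 0.0573
grip_force: 55.1
t 28.8 pos [0.6712 0.0744 0.0172] rpy [ 3.14  -0.     1.491] F [ 0.1 -0.4  4.7] w 0.0573 grip 55.1
turn -0.0 shift [ 0.0011 -0.0003  0.0002]
time_s: 29.42
tool_pos: [0.6699, 0.0747, 0.1368]
eef_rot: [-3.141, -0.0, 1.441]
wrist_force: [-1.3, -0.2, -1.4]
gripper_width: 0.057
grip_force: 54.5
t 29.43 pos [0.6699 0.0747 0.1368] rpy [-3.141 -0.     1.441] F [-1.3 -0.2 -1.4] w 0.057 grip 54.5
turn 0.002 shift [ 0.2611 -0.122   0.0068]
```

```bash
python3 -m handwheel '[[[0.025,-0.012,0,0],[0.045,-0.021,0,0],[0.05,-0.023,0,0],[0.05,-0.023,0,0],[0.05,-0.023,0,0],[0.03,-0.015,0,0],[0.011,-0.005,0,0],[0,0,0.04,0],[0,0,0,0],[0,0,0,0]]]'; python3 go.py 0.583 0.3495 0.048 82.5
```

```text
time_s: 30.68
tool_pos: [0.5846, 0.3473, 0.0971]
eef_rot: [3.14, 0.001, 1.439]
wrist_force: [1.8, -0.1, -1.5]
gripper_width: 0.0571
grip_force: 54.4
t 30.68 pos [0.5846 0.3473 0.0971] rpy [3.140e+00 1.000e-03 1.439e+00] F [ 1.8 -0.1 -1.5] w 0.0571 grip 54.4
turn -0.001 shift [ 0.002  -0.0019  0.0491]
```

```bash
python3 -m handwheel '[[[0.002,-0.0015,0.025,0],[0,0,0.024,0],[0,0,0,0],[0,0,0,0]]]'; python3 go.py 0.583 0.3495 0.0242 82.5; python3 - <<'E'
from h import *
c,E=ext("side"); im,d=r.read_camera("side"); z1=np.load("pics/side1.npz")
cv2.imwrite("pics/s4.png",cv2.resize(im[300:480,160:440,::-1],None,fx=2.5,fy=2.5))
a=np.radians(82.5); U=np.array([np.cos(a),np.sin(a)]); V=np.array([U[1],-U[0]]); C=np.array([.583,.3505])
def pts(im,d,lo,hi):
    W=cloud(d,c,E); hsv=cv2.cvtColor(im,cv2.COLOR_RGB2HSV)
    g=(hsv[...,0]>65)&(hsv[...,0]<100)&(hsv[...,1]>50)&(W[...,0]>.53)&(W[...,0]<.66)&(W[...,1]>.26)&(W[...,1]<.44)&(W[...,2]>lo)&(W[...,2]<hi)
    q=W[g][:,:2]-C; return q@U,q@V
l,s=pts(im,d,.072,.086); k=l>.013
print("cover l",np.percentile(l,[97,99,100]),"s",np.percentile(s[k],[0,1,99,100]))
for D in((z1["im"],z1["d"]),(im,d)):
  for lo,hi in((.003,.02),(.0095,.02)):
    l,s=pts(*D,lo,hi); print("dish l",np.percentile(l,[0,1,99,100]),"s",np.percentile(s,[0,1,99,100]))
E
```

```text
time_s: 31.18
tool_pos: [0.5839, 0.3511, 0.0493]
eef_rot: [3.138, -0.001, 1.44]
wrist_force: [0.9, 0.1, -1.9]
gripper_width: 0.0573
grip_force: 54.4
t 31.18 pos [0.5839 0.3511 0.0493] rpy [ 3.138e+00 -1.000e-03  1.440e+00] F [ 0.9  0.1 -1.9] w 0.0573 grip 54.4
turn 0.0 shift [-0.0017 -0.0006  0.0251]
cover l [0.03803311 0.03846086 0.03898592] s [-0.03014436 -0.02988511  0.02684142  0.02822423]
dish l [-0.06649477 -0.06352016  0.06343089  0.06522107] s [-0.04466381 -0.04355401  0.04216453  0.04361366]
dish l [-0.06319235 -0.05546639  0.05150452  0.06356076] s [-0.03988007 -0.03946532  0.03809215  0.0386527 ]
dish l [-0.02396453 -0.0193925   0.0644232   0.06512609] s [-0.04450857 -0.04378406  0.04190267  0.04332925]
dish l [-0.02128494 -0.01925453  0.05348225  0.06418147] s [-0.0398169  -0.03961625  0.03738085  0.03826379]
```

View pics/s4.png

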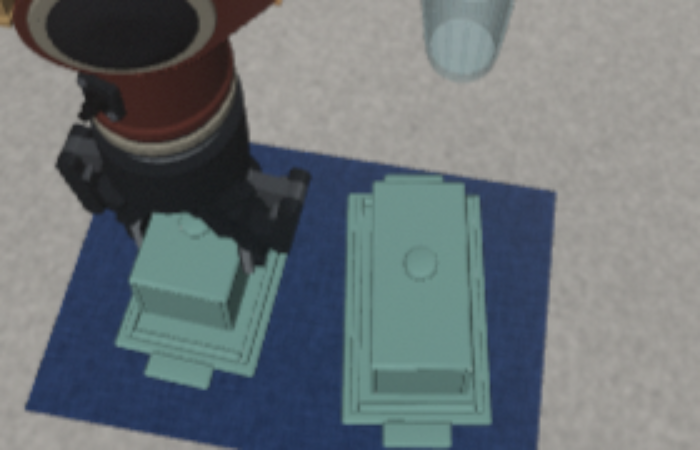

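The short cover is centred over its dish to about 1.5 mm (crop: cover around 187,270). I shift it 1 mm and lower it.

```bash
python3 -m handwheel '[[[-0.0015,0,0.01,0],[0,0,0.008,0],[0,0,0.005,0],[0,0,0,0],[0,0,0,0],[0,0,0.001,0],[0,0,0,0],[0,0,0,0]]]'; python3 go.py 0.583 0.3495 0.0242 82.5
```

```text
time_s: 32.22
tool_pos: [0.582, 0.3497, 0.0242]
eef_rot: [3.142, -0.0, 1.441]
wrist_force: [-2.3, -1.6, 5.7]
gripper_width: 0.0573
grip_force: 55.3
t 32.23 pos [0.582  0.3497 0.0242] rpy [ 3.142 -0.     1.441] F [-2.3 -1.6  5.7] w 0.0573 grip 55.3
turn 0.001 shift [-0.0001  0.001  -0.    ]
```

```bash
python3 -m handwheel '[[[0,0,0,0],[0,0,0,0],[0,0,0,0],[0,0,0,0],[0,0,-0.02,0],[0,0,-0.05,0],[0,0,-0.06,0],[0,0,-0.06,0],[0,0,-0.045,0],[0,0,0,0]]]' 1; python3 go.py 0.585 -0.352 0.26 83.6
```

```text
time_s: 33.48
tool_pos: [0.5847, 0.3499, 0.2655]
eef_rot: [3.131, -0.007, 1.441]
wrist_force: [0.7, -1.5, -0.0]
gripper_width: 0.0856
grip_force: 0.0
t 33.48 pos [0.5847 0.3499 0.2655] rpy [ 3.131 -0.007  1.441] F [ 0.7 -1.5 -0. ] w 0.0856 grip 0.0
turn -0.019 shift [-0.6975  0.0786  0.0055]
```

```bash
python3 -m handwheel '[[[0,0,0,-0.019],[-0.055,0.006,0,0],[-0.055,0.006,0,0],[-0.055,0.006,0,0],[-0.055,0.006,0,0],[-0.055,0.006,0,0],[-0.055,0.006,0,0],[-0.055,0.006,0,0],[-0.055,0.006,0,0],[-0.055,0.006,0,0]]]'; python3 -m handwheel '[[[-0.055,0.006,0,0],[-0.055,0.006,0,0],[-0.055,0.006,0,0],[-0.03,0.005,0,0],[0,0,0,0],[0,0,0,0]]]'; python3 - <<'E'
from h import *
c,E=ext("wrist"); im,d=r.read_camera("wrist"); W=cloud(d,c,E)
X,Y,Z=np.moveaxis(W,-1,0); m=(Z>.185)&(Z<.21)&(X>.53)&(X<.64); print(m.sum(),rect(W[m]))
c,E=ext("side"); im,d=r.read_camera("side"); W=cloud(d,c,E)
hsv=cv2.cvtColor(im,cv2.COLOR_RGB2HSV); X,Y,Z=np.moveaxis(W,-1,0)
g=(hsv[...,0]>65)&(hsv[...,0]<100)&(hsv[...,1]>50)
def reg(a,b,c_,d_): return (X>a)&(X<b)&(Y>c_)&(Y<d_)
for k,m in dict(dl=reg(.38,.505,.25,.46)&g&(Z<.02),cl=reg(.38,.52,.25,.46)&g&(Z>.045)&(Z<.058),ds=reg(.535,.66,.26,.44)&g&(Z<.02),cs=reg(.53,.66,.26,.44)&g&(Z>.045)&(Z<.058)).items(): print(k,rect(W[m]),np.median(W[m][:,2]),np.percentile(W[m][:,2],[2,98]))
E
python3 go.py 0.585 -0.352 0.139 83.6
```

```text
time_s: 34.72
tool_pos: [0.5798, -0.1493, 0.2568]
eef_rot: [-3.138, -0.001, 1.461]
wrist_force: [0.2, 0.2, -0.7]
gripper_width: 0.0852
grip_force: 0.0
time_s: 35.48
tool_pos: [0.5821, -0.3429, 0.2569]
eef_rot: [-3.139, -0.003, 1.461]
wrist_force: [0.5, -0.2, 0.5]
gripper_width: 0.0856
grip_force: 0.0
5672 {'c': (586, -353), 'L': 47, 'W': 47, 'ang_long_from_x': 32.1}
dl {'c': (452, 356), 'L': 168, 'W': 88, 'ang_long_from_x': -85.9} 0.006852560024665388 [0.00283451 0.01401048]
cl {'c': (451, 355), 'L': 113, 'W': 58, 'ang_long_from_x': -86.2} 0.053338381289232906 [0.04987473 0.0557822 ]
ds {'c': (583, 348), 'L': 136, 'W': 90, 'ang_long_from_x': 82.7} 0.006982427452517315 [0.00078095 0.01737906]
cs {'c': (580, 350), 'L': 77, 'W': 58, 'ang_long_from_x': 82.2} 0.053132115533549074 [0.04720214 0.05561664]
t 35.58 pos [ 0.5827 -0.3422  0.2577] rpy [-3.141e+00 -2.000e-03  1.463e+00] F [-0.5 -0.2 -0.2] w 0.0855 grip 0.0
turn 0.004 shift [-0.0095  0.0033  0.1187]
```

Both covers are seated (z 0.053, as expected). Now the flask goes back.

```bash
python3 -m handwheel '[[[-0.0095,0.003,0.02,0],[0,0,0.03,0],[0,0,0.03,0],[0,0,0.025,0],[0,0,0.012,0],[0,0,0,0],[0,0,0,0]]]'; python3 go.py 0.5855 -0.3525 0.141
```

```text
time_s: 36.45
tool_pos: [0.5845, -0.3549, 0.1424]
eef_rot: [3.14, 0.001, 1.46]
wrist_force: [-0.3, 0.6, 0.7]
gripper_width: 0.0853
grip_force: 0.0
t 36.45 pos [ 0.5845 -0.3549  0.1424] rpy [3.14e+00 1.00e-03 1.46e+00] F [-0.3  0.6  0.7] w 0.0853 grip 0.0
turn -0.0 shift [0.0025 0.0007 0.0014]
```

```bash
python3 -m handwheel '[[[0.002,0,0.001,0],[0,0,0,0]]]'; python3 -m handwheel '[[[0,0,0,0],[0,0,0,0],[0,0,0,0],[0,0,0,0],[0,0,0,0]]]' -1 50; python3 go.py 0.587 -0.1165 0.141;  python3 -m handwheel '[[[0,0,-0.03,0],[0,0,-0.04,0],[0,0,0,0]]]'; python3 go.py 0.587 -0.1165 0.21
```

```text
time_s: 36.7
tool_pos: [0.5846, -0.3521, 0.141]
eef_rot: [3.14, 0.0, 1.46]
wrist_force: [1.2, 0.6, -0.5]
gripper_width: 0.0855
grip_force: 0.0
time_s: 37.33
tool_pos: [0.5849, -0.3527, 0.1411]
eef_rot: [3.14, 0.001, 1.46]
wrist_force: [1.6, -0.1, 4.0]
gripper_width: 0.0563
grip_force: 54.0
t 37.33 pos [ 0.5849 -0.3527  0.1411] rpy [3.14e+00 1.00e-03 1.46e+00] F [ 1.6 -0.1  4. ] w 0.0563 grip 54.0
turn -0.0 shift [ 2.35e-01 -2.41e-02  1.00e-04]
time_s: 37.7
tool_pos: [0.5845, -0.3535, 0.2123]
eef_rot: [3.138, 0.003, 1.459]
wrist_force: [0.2, -0.3, -3.8]
gripper_width: 0.0565
grip_force: 54.4
t 37.7 pos [ 0.5845 -0.3535  0.2123] rpy [3.138e+00 3.000e-03 1.459e+00] F [ 0.2 -0.3 -3.8] w 0.0565 grip 54.4
turn -0.0 shift [ 0.2358 -0.0239  0.0023]
```

```bash
python3 -m handwheel '[[[0.02,-0.002,0,0],[0.04,-0.004,0,0],[0.045,-0.005,0,0],[0.045,-0.005,0,0],[0.045,-0.005,0,0],[0.03,-0.003,0,0],[0.011,0,0,0],[0,0,0,0],[0,0,0.03,0],[0,0,0.025,0]]]'; python3 -m handwheel '[[[0,0,0,0],[0,0,0,0]]]'; python3 go.py 0.587 -0.1165 0.139
```

```text
time_s: 38.95
tool_pos: [0.5857, -0.1177, 0.1544]
eef_rot: [-3.141, 0.002, 1.456]
wrist_force: [-0.2, 1.3, -4.1]
gripper_width: 0.0568
grip_force: 54.4
time_s: 39.2
tool_pos: [0.5869, -0.1169, 0.1562]
eef_rot: [3.14, 0.001, 1.458]
wrist_force: [1.0, 0.1, -2.8]
gripper_width: 0.0565
grip_force: 54.5
t 39.2 pos [ 0.5869 -0.1169  0.1562] rpy [3.140e+00 1.000e-03 1.458e+00] F [ 1.   0.1 -2.8] w 0.0565 grip 54.5
turn -0.0 shift [0.0004 0.0001 0.0172]
```

```bash
python3 -m handwheel '[[[0,0,0.008,0],[0,0,0.005,0],[0,0,0.003,0],[0,0,0.001,0],[0,0,0,0],[0,0,0,0]]]'; python3 go.py 0.587 -0.1165 0.139
```

```text
time_s: 39.95
tool_pos: [0.5865, -0.1152, 0.139]
eef_rot: [3.141, -0.0, 1.46]
wrist_force: [-1.6, 0.5, 4.1]
gripper_width: 0.0567
grip_force: 55.1
t 39.95 pos [ 0.5865 -0.1152  0.139 ] rpy [ 3.141 -0.     1.46 ] F [-1.6  0.5  4.1] w 0.0567 grip 55.1
turn -0.0 shift [-0.0012  0.0006 -0.    ]
```

```bash
python3 -m handwheel '[[[0,0,0,0],[0,0,0,0],[0,0,0,0],[0,0,0,0],[0,0,-0.02,0],[0,0,-0.05,0],[0,0,-0.05,0],[0,0,0,0]]]' 1; python3 go.py 0.459 -0.3525 0.255 84
```

```text
time_s: 40.95
tool_pos: [0.5889, -0.1167, 0.263]
eef_rot: [3.132, 0.001, 1.459]
wrist_force: [0.1, -0.1, -0.3]
gripper_width: 0.0856
grip_force: 0.0
t 40.95 pos [ 0.5889 -0.1167  0.263 ] rpy [3.132e+00 1.000e-03 1.459e+00] F [ 0.1 -0.1 -0.3] w 0.0856 grip 0.0
turn -0.007 shift [-0.2481 -0.1045  0.008 ]
```

```bash
python3 -m handwheel '[[[-0.03,-0.012,0,-0.007],[-0.05,-0.021,0,0],[-0.05,-0.021,0,0],[-0.05,-0.021,0,0],[-0.045,-0.019,0,0],[-0.023,-0.0105,0,0],[0,0,0.02,0],[0,0,0,0],[0,0,0,0]]]'; python3 - <<'E'
from h import *
c,E=ext("wrist"); im,d=r.read_camera("wrist"); W=cloud(d,c,E)
X,Y,Z=np.moveaxis(W,-1,0); m=(Z>.172)&(Z<.21)&(X<.53)&(X>.4); print(m.sum(),rect(W[m]))
E
python3 go.py 0.46 -0.3525 0.1365 84
```

```text
time_s: 42.08
tool_pos: [0.457, -0.3503, 0.2382]
eef_rot: [-3.141, -0.0, 1.468]
wrist_force: [0.3, -0.9, 0.4]
gripper_width: 0.0853
grip_force: 0.0
16403 {'c': (459, -354), 'L': 80, 'W': 60, 'ang_long_from_x': 83.9}
t 42.12 pos [ 0.4572 -0.3505  0.2386] rpy [3.141 0.    1.468] F [-1.4  0.6  0.4] w 0.0852 grip 0.0
turn 0.002 shift [-0.0017  0.003   0.1021]
```

```bash
python3 -m handwheel '[[[-0.002,0.003,0.03,0],[0,0,0.03,0],[0,0,0.025,0],[0,0,0.013,0],[0,0,0.003,0],[0,0,0,0],[0,0,0,0]]]'; python3 go.py 0.46 -0.353 0.1365 ; python3 -m handwheel '[[[0,0,0,0],[0,0,0,0],[0,0,0,0],[0,0,0,0],[0,0,0,0]]]' -1 50;python3 go.py 0.46 -0.353 0.1365 ; python3 -m handwheel '[[[0,0,-0.04,0],[0,0,-0.05,0],[0,0,0,0]]]'; python3 go.py 0.601 0.0885 0.225 85.8
```

```text
time_s: 43.0
tool_pos: [0.4599, -0.3536, 0.1384]
eef_rot: [3.14, 0.001, 1.467]
wrist_force: [-0.4, -0.5, -0.6]
gripper_width: 0.0855
grip_force: 0.0
t 43.0 pos [ 0.4599 -0.3536  0.1384] rpy [3.140e+00 1.000e-03 1.467e+00] F [-0.4 -0.5 -0.6] w 0.0855 grip 0.0
turn -0.0 shift [0.0006 0.     0.0019]
time_s: 43.62
tool_pos: [0.4599, -0.3536, 0.138]
eef_rot: [3.14, 0.001, 1.467]
wrist_force: [1.0, 0.4, 6.1]
gripper_width: 0.0596
grip_force: 55.5
t 43.62 pos [ 0.4599 -0.3536  0.138 ] rpy [3.140e+00 1.000e-03 1.467e+00] F [1.  0.4 6.1] w 0.0596 grip 55.5
turn -0.0 shift [ 0.0006 -0.      0.0015]
time_s: 44.0
tool_pos: [0.4602, -0.3548, 0.2301]
eef_rot: [3.137, 0.004, 1.466]
wrist_force: [0.0, -1.0, -3.6]
gripper_width: 0.0592
grip_force: 56.6
t 44.0 pos [ 0.4602 -0.3548  0.2301] rpy [3.137 0.004 1.466] F [ 0.  -1.  -3.6] w 0.0592 grip 56.6
turn -0.031 shift [0.4524 0.108  0.0051]
```

```bash
python3 -m handwheel '[[[0.02,0,0,-0.031],[0.045,0,0,0],[0.05,0,0,0],[0.05,0,0,0],[0.05,0,0,0],[0.05,0,0,0],[0.05,0,0,0],[0.045,0,0,0],[0.025,0,0,0],[0,0,0,0]]]';  python3 go.py 0.601 0.0885 0.225 85.8
```

```text
time_s: 45.25
tool_pos: [0.4856, 0.0353, 0.2248]
eef_rot: [-3.135, -0.001, 1.506]
wrist_force: [0.8, -1.1, -3.0]
gripper_width: 0.0597
grip_force: 56.4
t 45.25 pos [0.4856 0.0353 0.2248] rpy [-3.135e+00 -1.000e-03  1.506e+00] F [ 0.8 -1.1 -3. ] w 0.0597 grip 56.4
turn 0.009 shift [ 0.0615  0.1112 -0.0002]
```

```bash
python3 -m handwheel '[[[0.02,0.015,0,0.008],[0.02,0.03,0,0],[0.02,0.035,0,0],[0.0015,0.031,0,0],[0,0,0,0],[0,0,0.03,0],[0,0,0.035,0],[0,0,0.01,0],[0,0,0,0],[0,0,0,0]]]';  python3 go.py 0.601 0.0885 0.136 85.8
```

```text
time_s: 46.5
tool_pos: [0.6044, 0.083, 0.1537]
eef_rot: [3.139, -0.0, 1.49]
wrist_force: [-0.4, 0.4, -4.1]
gripper_width: 0.0595
grip_force: 56.7
t 46.5 pos [0.6044 0.083  0.1537] rpy [ 3.139 -0.     1.49 ] F [-0.4  0.4 -4.1] w 0.0595 grip 56.7
turn -0.008 shift [ 0.0053 -0.0038  0.0177]
```

```bash
python3 -m handwheel '[[[0.005,-0.004,0,-0.007],[0,0,0.007,0],[0,0,0.004,0],[0,0,0,0],[0,0,0,0]]]';  python3 go.py 0.601 0.0885 0.136 85.8
```

```text
time_s: 47.12
tool_pos: [0.6001, 0.0884, 0.1413]
eef_rot: [3.141, 0.0, 1.497]
wrist_force: [0.2, -0.4, -3.3]
gripper_width: 0.0595
grip_force: 56.9
t 47.12 pos [0.6001 0.0884 0.1413] rpy [3.141 0.    1.497] F [ 0.2 -0.4 -3.3] w 0.0595 grip 56.9
turn -0.001 shift [0.0002 0.0009 0.0053]
```

```bash
python3 -m handwheel '[[[0,0,0.003,0],[0,0,0.002,0],[0,0,0.001,0],[0,0,0,0],[0,0,0,0]]]';  python3 go.py 0.601 0.0885 0.136 85.8
```

```text
time_s: 47.75
tool_pos: [0.6, 0.0886, 0.136]
eef_rot: [3.141, -0.0, 1.497]
wrist_force: [-0.6, 0.1, 4.9]
gripper_width: 0.0599
grip_force: 57.6
t 47.75 pos [0.6    0.0886 0.136 ] rpy [ 3.141 -0.     1.497] F [-0.6  0.1  4.9] w 0.0599 grip 57.6
turn -0.001 shift [-0.     0.001  0.   ]
```

```bash
python3 -m handwheel '[[[0,0,0,0],[0,0,0,0],[0,0,0,0],[0,0,0,0],[0,0,-0.02,0],[0,0,-0.05,0],[0,0,-0.06,0],[-0.03,-0.06,-0.02,0],[0,-0.06,0,0],[0,0,0,0]]]' 1; python3 - <<'E'
from h import *
for n in ("top","side"):
    im,d=r.read_camera(n); cv2.imwrite(f"pics/{n}5.png",im[:,:,::-1])
    c,E=ext(n); W=cloud(d,c,E); hsv=cv2.cvtColor(im,cv2.COLOR_RGB2HSV); X,Y,Z=np.moveaxis(W,-1,0)
    def reg(a,b,c_,d_): return (X>a)&(X<b)&(Y>c_)&(Y<d_)
    for k,m in dict(can=reg(.54,.67,.02,.16)&(Z>.172)&(Z<.2),flask=reg(.54,.64,-.17,-.06)&(Z>.185)&(Z<.21)).items():
        if m.sum()>20: print(n,k,m.sum(),rect(W[m]))
E
```

```text
time_s: 49.0
tool_pos: [0.4787, 0.07, 0.2823]
eef_rot: [-3.134, -0.002, 1.496]
wrist_force: [1.3, 0.9, 1.0]
gripper_width: 0.085
grip_force: 0.0
top flask 588 {'c': (588, -115), 'L': 47, 'W': 46, 'ang_long_from_x': 50.6}
side can 1367 {'c': (598, 88), 'L': 82, 'W': 60, 'ang_long_from_x': 85.5}
side flask 302 {'c': (588, -112), 'L': 47, 'W': 43, 'ang_long_from_x': -17.2}
```

View pics/side5.png

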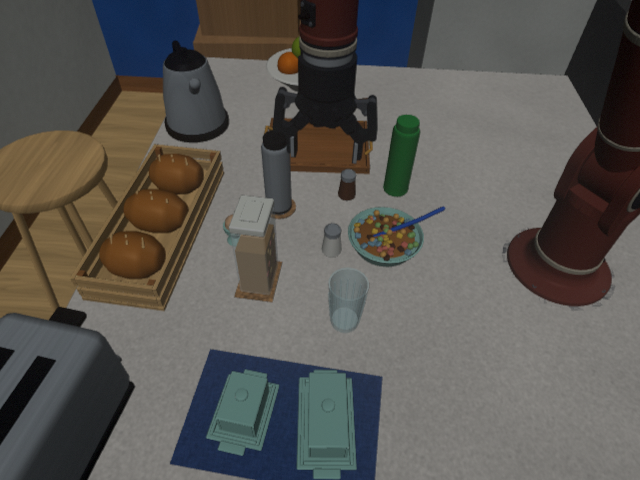

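The final view shows both dishes covered (242,400 and 328,415), and the flask (278,175) and canister (257,250) upright and centred on their coasters to about 2 mm. The tumbler is still at (347,300), and the gripper is clear of everything.

```bash
python3 -c "
from plant import r
print(r.finish_job())"
```

```text
the job is handed in; nothing more can be done
None
```

I handed the job in at about 49 s: both dishes are covered with their own covers, the flask and canister are back upright on their coasters to about 2 mm, and the glass was not moved.

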